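# Check and crown the chocolate-dome desserts at the pantry pass

### The arm

A 6-joint arm with a two-finger parallel gripper is mounted at the origin on a cart in front of the work surface, level with it; the furniture and walls round the work are solid. World frame = base frame: x ahead of the robot, y to its left, z up, the work surface at z = 0. Lengths are in mm, angles in degrees, forces in N, time in s.
With the tool pointing down it reaches from about 400 to 825 mm from the base axis. Payload 7 kg.
Tool frame: the origin (TCP) lies at the very end of the fingers, on their centre line; the grasp point (between the pads) lies 19 mm behind it; z points along the fingers, y is the line along which they close (so a half turn about z gives the same grasp; the last joint's range is limited). The gripper opens to 88 mm and grips with 3 to 60 N. Pads are 19 mm wide; open, the fingers measure 130 mm over their backs; the gripper's body (78 mm by 193 mm) begins 47 mm behind the grasp point.
Start: joints at [87.267, 20.546, 0.682, 0, -70.136, -16.507], TCP at [222.437, 637.273, 226.561] pointing down, gripper open.
Joint ranges: [-176.03, 176.03], [-82.01, 121.73], [-58.28, 71.71], [-173.87, 95.51], [-174.79, -0.11], [-173.66, 173.66]. Speed limits (degrees/s): [136.94, 136.94, 172.46, 180, 180, 180].

### API

Orientations are given as [roll, pitch, yaw] about the fixed x, y, z axes, in that order (R = Rz(yaw) Ry(pitch) Rx(roll)).
In Python, from plant import * gives the robot as it stands. Calls block until the motion is done:
- goto(position, orientation): joint-space move of the TCP to a pose.
- line_to(position, attitude=None, feed=150, guard=None): straight line of the TCP; attitude=None keeps the orientation; feed is the mean speed in mm/s. With guard (N) it stops when the force on the tool has changed by that much, and returns True; else False.
- movej(angles): joint-space move.
- open_gripper() and close(f_grip=None): open the fingers fully, or close them until they stop; f_grip is the grip in N (None keeps the last).
- dwell(seconds).
- solve_ik(position, orientation): joint angles nearest the present ones, or None.
- read_state(): the state.
- camera(name): name is "side" or "top"; returns the picture (420x560x3 uint8, red, green, blue); there is no depth.
- calibration(name): a dict with "mtx" (3x3 intrinsics, pixels), "pose" (4x4, takes a point from camera to world coordinates). Camera axes: x right, y down, z forward; pixel columns grow to the right and rows downward; lengths in mm; the calibration is good to about 2 mm. A picture is of the moment at which its call begins. calibration takes no time and is no camera call.
A pose or a line that the arm cannot do raises IKError and nothing moves.
- finish_job(): hands the job in; it is judged then, once.
The state is a dict: "time": time; "joints": joint angles; "qvel": joint speeds; "joint_torque": joint torques, N m; "tcp_pos": TCP position; "tcp_rot": TCP orientation; "ft_force": force on the tool from outside, world axes, zero at the start; "moment": the same for the moment, N m; "width": finger opening in mm; "finger_force": force on a finger pad.
Only numpy, scipy, OpenCV 4.12 (cv2) and the standard library are available. Lean on these libraries where they do the work, as an engineer would, in place of code of your own. Each camera call takes 0.05 s, during which the arm holds its last target. There are 200 camera calls.

### The job

Finish the plated chocolate domes for service. Take the infrared thermometer from its cradle and, going from the leftmost dessert to the rightmost, aim its lens at the very top of each still bare dome from 5 to 12 cm away and hold it steady there for a full two seconds without touching the dessert, then stand it back in its cradle. After that balance one shortbread round flat and centred on top of every dome with one praline standing on the middle of it; leave the spares in the tray, and do not tip a plate or knock over the cup or the jigger.

Things in the scene. Friction and masses are not known exactly. Their poses are not given: they have to be found in the camera images.
- dessert_left: plated dessert, leftmost (+y) one in the row as the robot sees it: hard chocolate dome of 38 mm radius with a smooth round top, on a white plate 124 mm across and 12 mm high; 0.4 kg, loose; may be absent. Origin: centre of the plate's underside, z up; the top of the dome is 50 mm above it
- dessert_middle: plated dessert, middle one in the row as the robot sees it: hard chocolate dome of 38 mm radius with a smooth round top, on a white plate 124 mm across and 12 mm high; 0.4 kg, loose; may be absent. Origin: centre of the plate's underside, z up; the top of the dome is 50 mm above it
- dessert_right: plated dessert, rightmost (-y) one in the row as the robot sees it: hard chocolate dome of 38 mm radius with a smooth round top, on a white plate 124 mm across and 12 mm high; 0.4 kg, loose; may be absent. Origin: centre of the plate's underside, z up; the top of the dome is 50 mm above it
- crown_left (a point): very top of the left dessert's dome (50 mm above the worktop; axes as the dessert's)
- crown_middle (a point): very top of the middle dessert's dome (50 mm above the worktop; axes as the dessert's)
- crown_right (a point): very top of the right dessert's dome (50 mm above the worktop; axes as the dessert's)
- biscuit_0: shortbread round, flat disc 44 mm across and 12 mm thick with pricked top, 30 g, loose, lying in the tray at the start; all four are alike and any will do for any dessert. Origin: centre of its underside, z through its thickness
- biscuit_1: shortbread round, flat disc 44 mm across and 12 mm thick with pricked top, 30 g, loose, lying in the tray at the start; all four are alike and any will do for any dessert. Origin: centre of its underside, z through its thickness
- biscuit_2: shortbread round, flat disc 44 mm across and 12 mm thick with pricked top, 30 g, loose, lying in the tray at the start; all four are alike and any will do for any dessert. Origin: centre of its underside, z through its thickness
- biscuit_3: shortbread round, flat disc 44 mm across and 12 mm thick with pricked top, 30 g, loose, lying in the tray at the start; all four are alike and any will do for any dessert. Origin: centre of its underside, z through its thickness
- praline_0: hazelnut praline: round chocolate button with a flat base 24 mm across, straight sides for 9 mm, then rounded, 17 mm high, 14 g, loose, in the tray at the start; all four are alike. Origin: centre of its base, z up
- praline_1: hazelnut praline: round chocolate button with a flat base 24 mm across, straight sides for 9 mm, then rounded, 17 mm high, 14 g, loose, in the tray at the start; all four are alike. Origin: centre of its base, z up
- praline_2: hazelnut praline: round chocolate button with a flat base 24 mm across, straight sides for 9 mm, then rounded, 17 mm high, 14 g, loose, in the tray at the start; all four are alike. Origin: centre of its base, z up
- praline_3: hazelnut praline: round chocolate button with a flat base 24 mm across, straight sides for 9 mm, then rounded, 17 mm high, 14 g, loose, in the tray at the start; all four are alike. Origin: centre of its base, z up
- biscuit_tray: loose low wooden tray, 192 mm (its x) by 222 mm (its y), floor 6 mm thick, rim 6 mm wide and 13 mm high; the biscuits start in a row along its y at x = -35 mm, 52 mm apart, the pralines in a row at x = +45 mm. Origin: centre of its underside
- thermometer: white infrared hand thermometer: upright flat-sided bar 40 mm (its x) by 28 mm (its y) by 150 mm tall, 0.16 kg, display on its -x face, lens end down in the cradle; grip the upper part across the 28 mm. Origin: centre of its bottom end, z up the bar. The front (+x) bottom corner is cut at a slant; the lens there looks along (0.574, 0, -0.819) in this frame, 35 degrees forward of straight down
- lens (a point): centre of the thermometer's lens, at (15.8, 0, 4.4) mm in the thermometer's frame; this point's z axis points out along the line of sight
- cradle: fixed black thermometer cradle: base 100 x 80 x 8 mm with an upright socket, 48 mm (x) by 36 mm (y) inside, its floor 8 mm and its rim 46 mm above the worktop. Origin: centre of the underside; the thermometer stands in it centred, origin 8 mm above the cradle's, x axes alike (the lens looks to the cradle's +x)
- cup: bystander: white espresso cup, 62 mm across, 50 mm tall, behind the work, loose
- brass_jigger: bystander: brass double jigger, 41 mm across and 85 mm tall, far left, loose
There are look-alikes about, which are no part of the job. What is shaped like the biscuit_1 but pink, purple or red is not meant.

How it is judged (in metres and radians):
On the way, in this order (a step that is already met when the one before it is completed fails the run):
1. the thermometer's lens has looked at the bare top of the left dome steadily for two seconds (z of crown_left in the frame of lens between 0.05 and 0.12 m and x of crown_left in the frame of lens between -0.01 and 0.01 m and y of crown_left in the frame of lens between -0.01 and 0.01 m and distance between each of biscuit_0, biscuit_1, biscuit_2, biscuit_3, praline_0, praline_1, praline_2, praline_3 and crown_left above 0.03 m), for 2 s.
2. the thermometer's lens has looked at the bare top of the middle dome steadily for two seconds (z of crown_middle in the frame of lens between 0.05 and 0.12 m and x of crown_middle in the frame of lens between -0.01 and 0.01 m and y of crown_middle in the frame of lens between -0.01 and 0.01 m and distance between each of biscuit_0, biscuit_1, biscuit_2, biscuit_3, praline_0, praline_1, praline_2, praline_3 and crown_middle above 0.03 m), for 2 s.
3. the thermometer's lens has looked at the bare top of the right dome steadily for two seconds (z of crown_right in the frame of lens between 0.05 and 0.12 m and x of crown_right in the frame of lens between -0.01 and 0.01 m and y of crown_right in the frame of lens between -0.01 and 0.01 m and distance between each of biscuit_0, biscuit_1, biscuit_2, biscuit_3, praline_0, praline_1, praline_2, praline_3 and crown_right above 0.03 m), for 2 s.
4. the thermometer stands in its cradle again, and the domes are still bare (horizontal distance between thermometer and cradle below 0.012 m and z of thermometer in the frame of cradle between 0 and 0.014 m and angle between thermometer's own z axis and vertical below 0.3 rad and linear speed of thermometer below 0.02 m/s and distance between each of biscuit_0, biscuit_1, biscuit_2, biscuit_3, praline_0, praline_1, praline_2, praline_3 and crown_left above 0.03 m and distance between each of biscuit_0, biscuit_1, biscuit_2, biscuit_3, praline_0, praline_1, praline_2, praline_3 and crown_middle above 0.03 m and distance between each of biscuit_0, biscuit_1, biscuit_2, biscuit_3, praline_0, praline_1, praline_2, praline_3 and crown_right above 0.03 m), for 0.3 s.
At the end, for the whole second after the job is handed in: each dome bears a biscuit, level within 0.2 rad (either face up) and within 9 mm of centre, and on that a praline, upright within 0.25 rad and within 10 mm of centre, all at rest; thermometer in its cradle within 12 mm of the middle; spares in the tray; plates level (((horizontal distance between biscuit_0 and crown_left below 0.009 m and z of biscuit_0 in the frame of crown_left between -0.004 and 0.016 m and (angle between biscuit_0's own z axis and vertical below 0.2 rad or angle between biscuit_0's own z axis and vertical above 2.94 rad) and linear speed of biscuit_0 below 0.02 m/s and angular speed of biscuit_0 below 0.5 rad/s) or (horizontal distance between biscuit_1 and crown_left below 0.009 m and z of biscuit_1 in the frame of crown_left between -0.004 and 0.016 m and (angle between biscuit_1's own z axis and vertical below 0.2 rad or angle between biscuit_1's own z axis and vertical above 2.94 rad) and linear speed of biscuit_1 below 0.02 m/s and angular speed of biscuit_1 below 0.5 rad/s) or (horizontal distance between biscuit_2 and crown_left below 0.009 m and z of biscuit_2 in the frame of crown_left between -0.004 and 0.016 m and (angle between biscuit_2's own z axis and vertical below 0.2 rad or angle between biscuit_2's own z axis and vertical above 2.94 rad) and linear speed of biscuit_2 below 0.02 m/s and angular speed of biscuit_2 below 0.5 rad/s) or (horizontal distance between biscuit_3 and crown_left below 0.009 m and z of biscuit_3 in the frame of crown_left between -0.004 and 0.016 m and (angle between biscuit_3's own z axis and vertical below 0.2 rad or angle between biscuit_3's own z axis and vertical above 2.94 rad) and linear speed of biscuit_3 below 0.02 m/s and angular speed of biscuit_3 below 0.5 rad/s)) and ((horizontal distance between praline_0 and crown_left below 0.01 m and z of praline_0 in the frame of crown_left between 0.007 and 0.017 m and angle between praline_0's own z axis and vertical below 0.25 rad and linear speed of praline_0 below 0.02 m/s and angular speed of praline_0 below 0.5 rad/s) or (horizontal distance between praline_1 and crown_left below 0.01 m and z of praline_1 in the frame of crown_left between 0.007 and 0.017 m and angle between praline_1's own z axis and vertical below 0.25 rad and linear speed of praline_1 below 0.02 m/s and angular speed of praline_1 below 0.5 rad/s) or (horizontal distance between praline_2 and crown_left below 0.01 m and z of praline_2 in the frame of crown_left between 0.007 and 0.017 m and angle between praline_2's own z axis and vertical below 0.25 rad and linear speed of praline_2 below 0.02 m/s and angular speed of praline_2 below 0.5 rad/s) or (horizontal distance between praline_3 and crown_left below 0.01 m and z of praline_3 in the frame of crown_left between 0.007 and 0.017 m and angle between praline_3's own z axis and vertical below 0.25 rad and linear speed of praline_3 below 0.02 m/s and angular speed of praline_3 below 0.5 rad/s)) and ((horizontal distance between biscuit_0 and crown_middle below 0.009 m and z of biscuit_0 in the frame of crown_middle between -0.004 and 0.016 m and (angle between biscuit_0's own z axis and vertical below 0.2 rad or angle between biscuit_0's own z axis and vertical above 2.94 rad) and linear speed of biscuit_0 below 0.02 m/s and angular speed of biscuit_0 below 0.5 rad/s) or (horizontal distance between biscuit_1 and crown_middle below 0.009 m and z of biscuit_1 in the frame of crown_middle between -0.004 and 0.016 m and (angle between biscuit_1's own z axis and vertical below 0.2 rad or angle between biscuit_1's own z axis and vertical above 2.94 rad) and linear speed of biscuit_1 below 0.02 m/s and angular speed of biscuit_1 below 0.5 rad/s) or (horizontal distance between biscuit_2 and crown_middle below 0.009 m and z of biscuit_2 in the frame of crown_middle between -0.004 and 0.016 m and (angle between biscuit_2's own z axis and vertical below 0.2 rad or angle between biscuit_2's own z axis and vertical above 2.94 rad) and linear speed of biscuit_2 below 0.02 m/s and angular speed of biscuit_2 below 0.5 rad/s) or (horizontal distance between biscuit_3 and crown_middle below 0.009 m and z of biscuit_3 in the frame of crown_middle between -0.004 and 0.016 m and (angle between biscuit_3's own z axis and vertical below 0.2 rad or angle between biscuit_3's own z axis and vertical above 2.94 rad) and linear speed of biscuit_3 below 0.02 m/s and angular speed of biscuit_3 below 0.5 rad/s)) and ((horizontal distance between praline_0 and crown_middle below 0.01 m and z of praline_0 in the frame of crown_middle between 0.007 and 0.017 m and angle between praline_0's own z axis and vertical below 0.25 rad and linear speed of praline_0 below 0.02 m/s and angular speed of praline_0 below 0.5 rad/s) or (horizontal distance between praline_1 and crown_middle below 0.01 m and z of praline_1 in the frame of crown_middle between 0.007 and 0.017 m and angle between praline_1's own z axis and vertical below 0.25 rad and linear speed of praline_1 below 0.02 m/s and angular speed of praline_1 below 0.5 rad/s) or (horizontal distance between praline_2 and crown_middle below 0.01 m and z of praline_2 in the frame of crown_middle between 0.007 and 0.017 m and angle between praline_2's own z axis and vertical below 0.25 rad and linear speed of praline_2 below 0.02 m/s and angular speed of praline_2 below 0.5 rad/s) or (horizontal distance between praline_3 and crown_middle below 0.01 m and z of praline_3 in the frame of crown_middle between 0.007 and 0.017 m and angle between praline_3's own z axis and vertical below 0.25 rad and linear speed of praline_3 below 0.02 m/s and angular speed of praline_3 below 0.5 rad/s)) and ((horizontal distance between biscuit_0 and crown_right below 0.009 m and z of biscuit_0 in the frame of crown_right between -0.004 and 0.016 m and (angle between biscuit_0's own z axis and vertical below 0.2 rad or angle between biscuit_0's own z axis and vertical above 2.94 rad) and linear speed of biscuit_0 below 0.02 m/s and angular speed of biscuit_0 below 0.5 rad/s) or (horizontal distance between biscuit_1 and crown_right below 0.009 m and z of biscuit_1 in the frame of crown_right between -0.004 and 0.016 m and (angle between biscuit_1's own z axis and vertical below 0.2 rad or angle between biscuit_1's own z axis and vertical above 2.94 rad) and linear speed of biscuit_1 below 0.02 m/s and angular speed of biscuit_1 below 0.5 rad/s) or (horizontal distance between biscuit_2 and crown_right below 0.009 m and z of biscuit_2 in the frame of crown_right between -0.004 and 0.016 m and (angle between biscuit_2's own z axis and vertical below 0.2 rad or angle between biscuit_2's own z axis and vertical above 2.94 rad) and linear speed of biscuit_2 below 0.02 m/s and angular speed of biscuit_2 below 0.5 rad/s) or (horizontal distance between biscuit_3 and crown_right below 0.009 m and z of biscuit_3 in the frame of crown_right between -0.004 and 0.016 m and (angle between biscuit_3's own z axis and vertical below 0.2 rad or angle between biscuit_3's own z axis and vertical above 2.94 rad) and linear speed of biscuit_3 below 0.02 m/s and angular speed of biscuit_3 below 0.5 rad/s)) and ((horizontal distance between praline_0 and crown_right below 0.01 m and z of praline_0 in the frame of crown_right between 0.007 and 0.017 m and angle between praline_0's own z axis and vertical below 0.25 rad and linear speed of praline_0 below 0.02 m/s and angular speed of praline_0 below 0.5 rad/s) or (horizontal distance between praline_1 and crown_right below 0.01 m and z of praline_1 in the frame of crown_right between 0.007 and 0.017 m and angle between praline_1's own z axis and vertical below 0.25 rad and linear speed of praline_1 below 0.02 m/s and angular speed of praline_1 below 0.5 rad/s) or (horizontal distance between praline_2 and crown_right below 0.01 m and z of praline_2 in the frame of crown_right between 0.007 and 0.017 m and angle between praline_2's own z axis and vertical below 0.25 rad and linear speed of praline_2 below 0.02 m/s and angular speed of praline_2 below 0.5 rad/s) or (horizontal distance between praline_3 and crown_right below 0.01 m and z of praline_3 in the frame of crown_right between 0.007 and 0.017 m and angle between praline_3's own z axis and vertical below 0.25 rad and linear speed of praline_3 below 0.02 m/s and angular speed of praline_3 below 0.5 rad/s)) and horizontal distance between thermometer and cradle below 0.012 m and z of thermometer in the frame of cradle between 0 and 0.014 m and angle between thermometer's own z axis and vertical below 0.3 rad and linear speed of thermometer below 0.02 m/s and ((x of biscuit_0 in the frame of biscuit_tray between -0.092 and 0.092 m and y of biscuit_0 in the frame of biscuit_tray between -0.107 and 0.107 m and z of biscuit_0 in the frame of biscuit_tray between 0 and 0.03 m) or (horizontal distance between biscuit_0 and crown_left below 0.009 m and z of biscuit_0 in the frame of crown_left between -0.004 and 0.016 m and (angle between biscuit_0's own z axis and vertical below 0.2 rad or angle between biscuit_0's own z axis and vertical above 2.94 rad) and linear speed of biscuit_0 below 0.02 m/s and angular speed of biscuit_0 below 0.5 rad/s) or (horizontal distance between biscuit_0 and crown_middle below 0.009 m and z of biscuit_0 in the frame of crown_middle between -0.004 and 0.016 m and (angle between biscuit_0's own z axis and vertical below 0.2 rad or angle between biscuit_0's own z axis and vertical above 2.94 rad) and linear speed of biscuit_0 below 0.02 m/s and angular speed of biscuit_0 below 0.5 rad/s) or (horizontal distance between biscuit_0 and crown_right below 0.009 m and z of biscuit_0 in the frame of crown_right between -0.004 and 0.016 m and (angle between biscuit_0's own z axis and vertical below 0.2 rad or angle between biscuit_0's own z axis and vertical above 2.94 rad) and linear speed of biscuit_0 below 0.02 m/s and angular speed of biscuit_0 below 0.5 rad/s)) and ((x of biscuit_1 in the frame of biscuit_tray between -0.092 and 0.092 m and y of biscuit_1 in the frame of biscuit_tray between -0.107 and 0.107 m and z of biscuit_1 in the frame of biscuit_tray between 0 and 0.03 m) or (horizontal distance between biscuit_1 and crown_left below 0.009 m and z of biscuit_1 in the frame of crown_left between -0.004 and 0.016 m and (angle between biscuit_1's own z axis and vertical below 0.2 rad or angle between biscuit_1's own z axis and vertical above 2.94 rad) and linear speed of biscuit_1 below 0.02 m/s and angular speed of biscuit_1 below 0.5 rad/s) or (horizontal distance between biscuit_1 and crown_middle below 0.009 m and z of biscuit_1 in the frame of crown_middle between -0.004 and 0.016 m and (angle between biscuit_1's own z axis and vertical below 0.2 rad or angle between biscuit_1's own z axis and vertical above 2.94 rad) and linear speed of biscuit_1 below 0.02 m/s and angular speed of biscuit_1 below 0.5 rad/s) or (horizontal distance between biscuit_1 and crown_right below 0.009 m and z of biscuit_1 in the frame of crown_right between -0.004 and 0.016 m and (angle between biscuit_1's own z axis and vertical below 0.2 rad or angle between biscuit_1's own z axis and vertical above 2.94 rad) and linear speed of biscuit_1 below 0.02 m/s and angular speed of biscuit_1 below 0.5 rad/s)) and ((x of biscuit_2 in the frame of biscuit_tray between -0.092 and 0.092 m and y of biscuit_2 in the frame of biscuit_tray between -0.107 and 0.107 m and z of biscuit_2 in the frame of biscuit_tray between 0 and 0.03 m) or (horizontal distance between biscuit_2 and crown_left below 0.009 m and z of biscuit_2 in the frame of crown_left between -0.004 and 0.016 m and (angle between biscuit_2's own z axis and vertical below 0.2 rad or angle between biscuit_2's own z axis and vertical above 2.94 rad) and linear speed of biscuit_2 below 0.02 m/s and angular speed of biscuit_2 below 0.5 rad/s) or (horizontal distance between biscuit_2 and crown_middle below 0.009 m and z of biscuit_2 in the frame of crown_middle between -0.004 and 0.016 m and (angle between biscuit_2's own z axis and vertical below 0.2 rad or angle between biscuit_2's own z axis and vertical above 2.94 rad) and linear speed of biscuit_2 below 0.02 m/s and angular speed of biscuit_2 below 0.5 rad/s) or (horizontal distance between biscuit_2 and crown_right below 0.009 m and z of biscuit_2 in the frame of crown_right between -0.004 and 0.016 m and (angle between biscuit_2's own z axis and vertical below 0.2 rad or angle between biscuit_2's own z axis and vertical above 2.94 rad) and linear speed of biscuit_2 below 0.02 m/s and angular speed of biscuit_2 below 0.5 rad/s)) and ((x of biscuit_3 in the frame of biscuit_tray between -0.092 and 0.092 m and y of biscuit_3 in the frame of biscuit_tray between -0.107 and 0.107 m and z of biscuit_3 in the frame of biscuit_tray between 0 and 0.03 m) or (horizontal distance between biscuit_3 and crown_left below 0.009 m and z of biscuit_3 in the frame of crown_left between -0.004 and 0.016 m and (angle between biscuit_3's own z axis and vertical below 0.2 rad or angle between biscuit_3's own z axis and vertical above 2.94 rad) and linear speed of biscuit_3 below 0.02 m/s and angular speed of biscuit_3 below 0.5 rad/s) or (horizontal distance between biscuit_3 and crown_middle below 0.009 m and z of biscuit_3 in the frame of crown_middle between -0.004 and 0.016 m and (angle between biscuit_3's own z axis and vertical below 0.2 rad or angle between biscuit_3's own z axis and vertical above 2.94 rad) and linear speed of biscuit_3 below 0.02 m/s and angular speed of biscuit_3 below 0.5 rad/s) or (horizontal distance between biscuit_3 and crown_right below 0.009 m and z of biscuit_3 in the frame of crown_right between -0.004 and 0.016 m and (angle between biscuit_3's own z axis and vertical below 0.2 rad or angle between biscuit_3's own z axis and vertical above 2.94 rad) and linear speed of biscuit_3 below 0.02 m/s and angular speed of biscuit_3 below 0.5 rad/s)) and ((x of praline_0 in the frame of biscuit_tray between -0.092 and 0.092 m and y of praline_0 in the frame of biscuit_tray between -0.107 and 0.107 m and z of praline_0 in the frame of biscuit_tray between 0 and 0.03 m) or (horizontal distance between praline_0 and crown_left below 0.01 m and z of praline_0 in the frame of crown_left between 0.007 and 0.017 m and angle between praline_0's own z axis and vertical below 0.25 rad and linear speed of praline_0 below 0.02 m/s and angular speed of praline_0 below 0.5 rad/s) or (horizontal distance between praline_0 and crown_middle below 0.01 m and z of praline_0 in the frame of crown_middle between 0.007 and 0.017 m and angle between praline_0's own z axis and vertical below 0.25 rad and linear speed of praline_0 below 0.02 m/s and angular speed of praline_0 below 0.5 rad/s) or (horizontal distance between praline_0 and crown_right below 0.01 m and z of praline_0 in the frame of crown_right between 0.007 and 0.017 m and angle between praline_0's own z axis and vertical below 0.25 rad and linear speed of praline_0 below 0.02 m/s and angular speed of praline_0 below 0.5 rad/s)) and ((x of praline_1 in the frame of biscuit_tray between -0.092 and 0.092 m and y of praline_1 in the frame of biscuit_tray between -0.107 and 0.107 m and z of praline_1 in the frame of biscuit_tray between 0 and 0.03 m) or (horizontal distance between praline_1 and crown_left below 0.01 m and z of praline_1 in the frame of crown_left between 0.007 and 0.017 m and angle between praline_1's own z axis and vertical below 0.25 rad and linear speed of praline_1 below 0.02 m/s and angular speed of praline_1 below 0.5 rad/s) or (horizontal distance between praline_1 and crown_middle below 0.01 m and z of praline_1 in the frame of crown_middle between 0.007 and 0.017 m and angle between praline_1's own z axis and vertical below 0.25 rad and linear speed of praline_1 below 0.02 m/s and angular speed of praline_1 below 0.5 rad/s) or (horizontal distance between praline_1 and crown_right below 0.01 m and z of praline_1 in the frame of crown_right between 0.007 and 0.017 m and angle between praline_1's own z axis and vertical below 0.25 rad and linear speed of praline_1 below 0.02 m/s and angular speed of praline_1 below 0.5 rad/s)) and ((x of praline_2 in the frame of biscuit_tray between -0.092 and 0.092 m and y of praline_2 in the frame of biscuit_tray between -0.107 and 0.107 m and z of praline_2 in the frame of biscuit_tray between 0 and 0.03 m) or (horizontal distance between praline_2 and crown_left below 0.01 m and z of praline_2 in the frame of crown_left between 0.007 and 0.017 m and angle between praline_2's own z axis and vertical below 0.25 rad and linear speed of praline_2 below 0.02 m/s and angular speed of praline_2 below 0.5 rad/s) or (horizontal distance between praline_2 and crown_middle below 0.01 m and z of praline_2 in the frame of crown_middle between 0.007 and 0.017 m and angle between praline_2's own z axis and vertical below 0.25 rad and linear speed of praline_2 below 0.02 m/s and angular speed of praline_2 below 0.5 rad/s) or (horizontal distance between praline_2 and crown_right below 0.01 m and z of praline_2 in the frame of crown_right between 0.007 and 0.017 m and angle between praline_2's own z axis and vertical below 0.25 rad and linear speed of praline_2 below 0.02 m/s and angular speed of praline_2 below 0.5 rad/s)) and ((x of praline_3 in the frame of biscuit_tray between -0.092 and 0.092 m and y of praline_3 in the frame of biscuit_tray between -0.107 and 0.107 m and z of praline_3 in the frame of biscuit_tray between 0 and 0.03 m) or (horizontal distance between praline_3 and crown_left below 0.01 m and z of praline_3 in the frame of crown_left between 0.007 and 0.017 m and angle between praline_3's own z axis and vertical below 0.25 rad and linear speed of praline_3 below 0.02 m/s and angular speed of praline_3 below 0.5 rad/s) or (horizontal distance between praline_3 and crown_middle below 0.01 m and z of praline_3 in the frame of crown_middle between 0.007 and 0.017 m and angle between praline_3's own z axis and vertical below 0.25 rad and linear speed of praline_3 below 0.02 m/s and angular speed of praline_3 below 0.5 rad/s) or (horizontal distance between praline_3 and crown_right below 0.01 m and z of praline_3 in the frame of crown_right between 0.007 and 0.017 m and angle between praline_3's own z axis and vertical below 0.25 rad and linear speed of praline_3 below 0.02 m/s and angular speed of praline_3 below 0.5 rad/s)) and angle between each of dessert_left, dessert_middle, dessert_right's own z axis and vertical below 0.1 rad); the robot touches nothing.
It fails at once if a dessert is tipped (angle between any of dessert_left, dessert_middle, dessert_right's own z axis and vertical above 0.35 rad).
It fails at once if the thermometer touches a dessert (contact force between thermometer and dessert_left above 0.5 N or contact force between thermometer and dessert_middle above 0.5 N or contact force between thermometer and dessert_right above 0.5 N).
It fails at once if the cup or the jigger is knocked over (angle between any of cup, brass_jigger's own z axis and vertical above 0.6 rad).
Of dessert_left, dessert_middle, dessert_right only 2 to 3 are there at a start; the rules pass over those that are not, and their reading is None.
At some moment in a run one of biscuit_tray may be knocked a few centimetres aside while the robot is not near it.
It also fails if it takes over 210 s, if anything falls off the work surface, if the arm or the gripper's body presses on something with over 40 N, if the wrist force passes 120 N, or if a joint passes its speed limit or range.

## Working session

There is one attempt and no reset: what is moved stays moved. The work goes in short steps, each a Python script; the robot and the scene stay as the last script left them, time stands still between calls to the robot, and variables do not carry over. Pictures are saved under pics/ and viewed, and the job is handed in when it is done.

```bash
ls; mkdir -p pics
python3 - <<'E'
from plant import *
import cv2
for n in("top","side"):
    cv2.imwrite(f"pics/{n}0.png",camera(n)[:,:,::-1]); c=calibration(n); print(n,c["mtx"].round(1).tolist(),c["pose"].round(3).tolist())
print(read_state())
E
```

```text
pics
top [[483.4, 0.0, 281.1], [0.0, 483.4, 207.3], [0.0, 0.0, 1.0]] [[-0.031, -0.995, 0.091, 462.559], [-1.0, 0.031, -0.006, 79.609], [0.004, -0.091, -0.996, 1678.235], [0.0, 0.0, 0.0, 1.0]]
side [[526.4, 0.0, 287.3], [0.0, 526.4, 213.2], [0.0, 0.0, 1.0]] [[0.835, -0.308, 0.456, -213.223], [-0.55, -0.498, 0.67, -1122.586], [0.02, -0.811, -0.585, 1127.977], [0.0, 0.0, 0.0, 1.0]]
{'time': 0.1, 'joints': array([ 8.72658142e+01,  2.05886962e+01,  6.40653061e-01, -1.73346451e-02,
       -7.01358675e+01, -1.65077652e+01]), 'qvel': array([-0.01581328, -0.11398165,  0.25885498,  0.10736271,  0.03797264,
        0.01810477]), 'joint_torque': array([-1.34495429e-03, -5.84163022e+01,  2.93752491e+01,  7.01544061e+00,
        1.01457830e-02, -5.13200575e-05]), 'tcp_pos': array([222.32662895, 636.88801595, 225.71461338]), 'tcp_rot': array([ 1.79914917e+02, -8.22007691e-03, -1.92478470e+01]), 'ft_force': array([ 0.11597933,  0.28860803, -0.2464613 ]), 'moment': array([ 0.01930523, -0.00415844,  0.0600983 ]), 'finger_force': 0.0, 'width': 87.4598768982074}
```

View pics/top0.png

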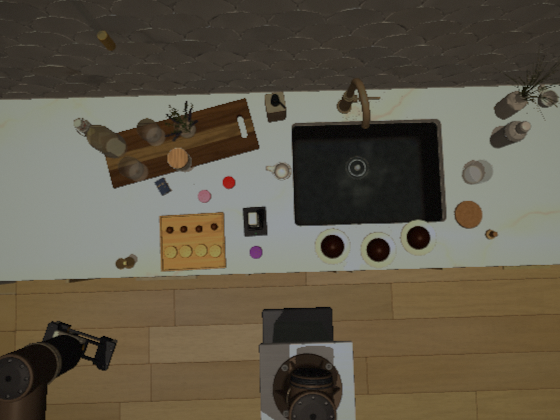

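View pics/side0.png

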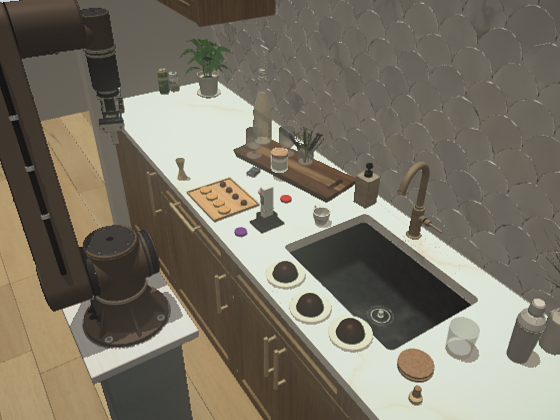

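Run:
```python
import cv2,numpy as np
t=cv2.imread("pics/top0.png");s=cv2.imread("pics/side0.png")
a=cv2.resize(t[200:280,155:275],None,fx=6.5,fy=6.5,interpolation=cv2.INTER_CUBIC)
cv2.imwrite("pics/c1.png",a)
a=cv2.resize(s[165:260,180:320],None,fx=5.6,fy=5.6,interpolation=cv2.INTER_CUBIC)
cv2.imwrite("pics/c2.png",a)
a=cv2.resize(t[215:275,305:445],None,fx=4,fy=4,interpolation=cv2.INTER_CUBIC)
b=cv2.resize(s[255:355,255:395],None,fx=4,fy=3.5,interpolation=cv2.INTER_CUBIC)
cv2.imwrite("pics/c3.png",np.vstack([a,b]))
```

```text
(no output)
```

View pics/c1.png

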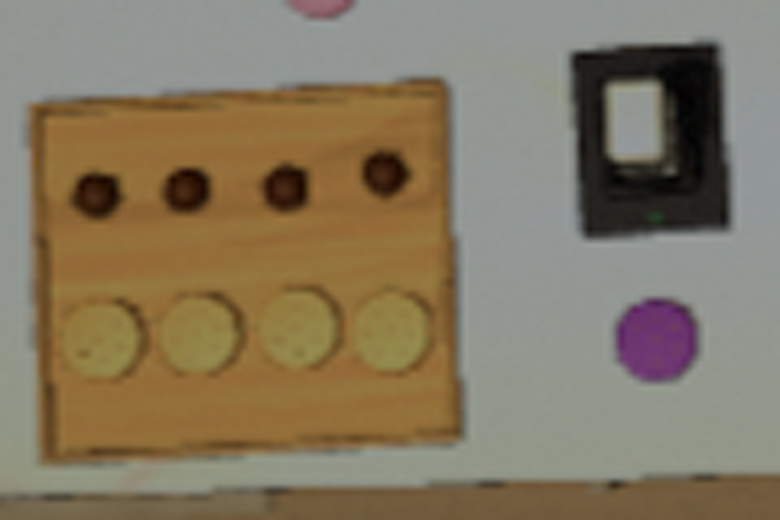

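View pics/c2.png

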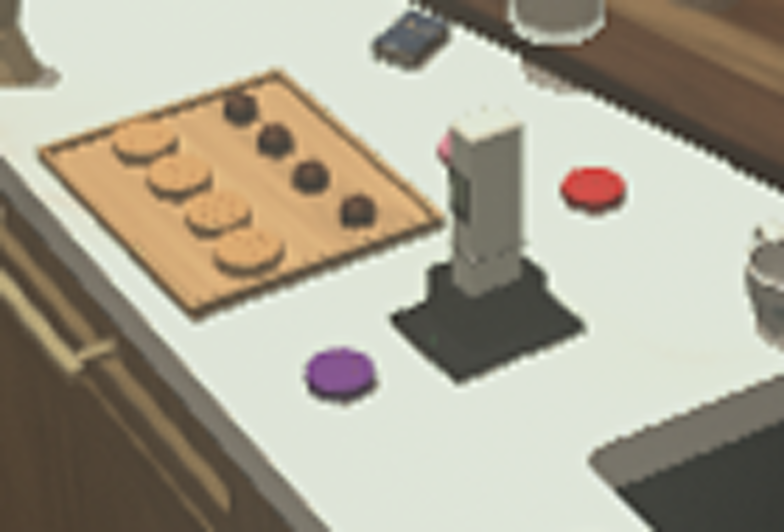

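View pics/c3.png

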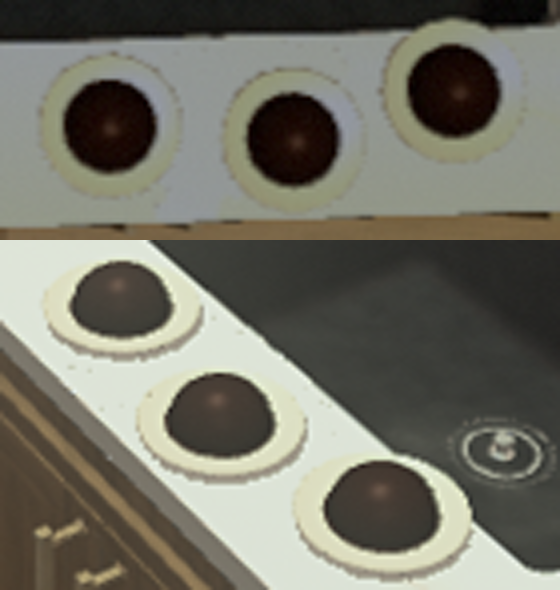

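```bash
cat > vis.py <<'E'
import cv2,numpy as np
from scipy.optimize import least_squares
from plant import camera,calibration
K={n:calibration(n) for n in("top","side")}
S=4
def proj(n,P):
    c=K[n];T=np.linalg.inv(c["pose"]);Q=np.atleast_2d(P)@T[:3,:3].T+T[:3,3]
    q=Q@c["mtx"].T;return q[:,:2]/q[:,2:]
def ray(n,uv):
    c=K[n];d=c["pose"][:3,:3]@np.linalg.inv(c["mtx"])@[uv[0],uv[1],1];return c["pose"][:3,3],d
def at_z(n,uv,z):
    o,d=ray(n,uv);return o+d*(z-o[2])/d[2]
def tri(a,b):
    o=[ray("top",a),ray("side",b)]
    A=[];B=[]
    for p,d in o:
        d=d/np.linalg.norm(d);M=np.eye(3)-np.outer(d,d);A.append(M);B.append(M@p)
    return np.linalg.lstsq(np.vstack(A),np.hstack(B),rcond=None)[0]
def comps(img,box,fn,amin,amax):
    """components in box (x0,y0,x1,y1) of mask fn(R,G,B); list of (centroid px, area px, contour px)"""
    x0,y0,x1,y1=box
    c=cv2.resize(img[y0:y1,x0:x1],None,fx=S,fy=S,interpolation=cv2.INTER_CUBIC).astype(int)
    m=fn(c[...,0],c[...,1],c[...,2]).astype(np.uint8)
    out=[]
    for k in cv2.findContours(m,cv2.RETR_EXTERNAL,cv2.CHAIN_APPROX_NONE)[0]:
        k=cv2.convexHull(k);M=cv2.moments(k);a=M["m00"]/S/S
        if amin<a<amax:
            f=lambda p:(np.asarray(p)+.5)/S-.5+[x0,y0]
            out.append((f([M["m10"]/M["m00"],M["m01"]/M["m00"]]),a,f(k[:,0])))
    return out
t=np.linspace(0,2*np.pi,60)
def rings(rz):return np.vstack([np.c_[r*np.cos(t),r*np.sin(t),0*t+z] for r,z in rz])
DOME=rings([(38*np.cos(a),12+38*np.sin(a)) for a in np.linspace(0,1.57,15)])
BISC=rings([(22,0),(22,12)]); PRAL=rings([(12,0),(12,9),(8,15.5),(4,17)])
def sil(n,model,p):
    h=cv2.convexHull(proj(n,model+p).astype(np.float32));M=cv2.moments(h)
    return np.array([M["m10"],M["m01"]])/M["m00"]
def fit(model,obs,z=None,p0=(500,0)):
    """obs {cam:centroid}; fits x,y(,z)"""
    g=lambda v:np.r_[v[0],v[1],z if z is not None else v[2]]
    r=least_squares(lambda v:np.hstack([sil(n,model,g(v))-o for n,o in obs.items()]),list(p0)+([] if z is not None else [5]),diff_step=1e-3,x_scale=100)
    return g(r.x),np.abs(r.fun).max()
E
python3 - <<'E'
from vis import *
t=cv2.imread("pics/top0.png")[...,::-1];s=cv2.imread("pics/side0.png")[...,::-1]
for n,im,pts in(("t",t,[(170,252),(193,238),(169,230),(332,246),(320,246),(253,219),(247,230)]),("s",s,[(204,190),(212,195),(223,184),(285,273),(267,187),(270,200)])):
    print(n,[im[y,x].tolist() for x,y in pts])
dk=lambda R,G,B:(R<95)&(G<75)
dT=[c for c in comps(t,(310,215,440,272),lambda R,G,B:(R+G+B<200),250,900)]
dS=[c for c in comps(s,(262,255,375,352),lambda R,G,B:(R+G+B<290),150,1200)]
for c in dT:print("dT",c[0].round(1),c[1])
for c in dS:print("dS",c[0].round(1),c[1])
dT.sort(key=lambda c:c[0][0]);dS.sort(key=lambda c:c[0][0])
for a,b in zip(dT,dS):
    p,r=fit(DOME,{"top":a[0],"side":b[0]});print(p.round(1),round(r,2),"top only z0",fit(DOME,{"top":a[0]},0)[0].round(1),"side",fit(DOME,{"side":b[0]},0)[0].round(1))
for c in comps(t,(160,212,228,272),lambda R,G,B:(R+G+B<170),15,120):print("pT",c[0].round(1),c[1])
for c in comps(s,(185,170,262,225),lambda R,G,B:(R+G+B<300),10,120):print("pS",c[0].round(1),c[1])
for c in comps(t,(162,236,225,268),lambda R,G,B:(R-G<32),50,250):print("bT",c[0].round(1),c[1])
for c in comps(t,(240,203,270,240),lambda R,G,B:(R+G+B<260),200,900):
    q=cv2.boxPoints(cv2.minAreaRect(c[2].astype(np.float32)));print("cradle",c[0],c[1],[at_z("top",u,8).round(1).tolist() for u in q],at_z("top",q.mean(0),8).round(1))
for c in comps(t,(244,208,262,230),lambda R,G,B:(R+G+B>420),20,300):print("thermo",c[0].round(1),c[1],at_z("top",c[0],158).round(1),tri(c[0],(267,186.8)).round(1))
for c in comps(t,(155,205,235,275),lambda R,G,B:(R-B>35),2000,4500):
    q=cv2.boxPoints(cv2.minAreaRect(c[2].astype(np.float32)));print("tray",c[1],[at_z("top",u,13).round(1).tolist() for u in q],at_z("top",q.mean(0),13).round(1))
E
```

```text
t [[143, 120, 65], [147, 109, 56], [75, 44, 25], [58, 39, 28], [116, 116, 96], [146, 151, 149], [37, 34, 32]]
s [[220, 173, 115], [219, 171, 114], [91, 78, 66], [75, 68, 60], [224, 229, 211], [116, 114, 101]]
dT [377.7 249.5] 417.40625
dT [332.  246.1] 417.125
dT [417.9 237.3] 415.25
dS [350.1 331.1] 570.3125
dS [274.6 336. ] 894.53125
dS [285.3 324.8] 399.46875
dS [309.6 305. ] 495.21875
dS [284.8 272. ] 410.28125
[ 454.1 -117.9 -273.4] 5.83 top only z0 [474.5   0.    0. ] side [390.8   0.    0. ]
[493.7   0.  -75. ] 76.54 top only z0 [ 458.4 -258.2    0. ] side [507.8   0.    0. ]
[ 519.8    0.  -336. ] 119.79 top only z0 [494.4   0.    0. ] side [439.5   0.    0. ]
pT [169.5 229.5] 37.53125
pT [183.3 228.8] 35.53125
pT [198.6 228.5] 36.4375
pT [213.8 226.2] 35.25
pS [188.2 220. ] 33.5
pS [256.6 219.1] 108.125
pS [223.9 212. ] 23.59375
pS [192.  215.6] 107.875
pS [243.3 202.4] 26.15625
pS [211.5 198.6] 19.15625
pS [260.7 198.3] 10.75
pS [235.  196.3] 25.59375
pS [228.6 189.8] 25.53125
pS [222.2 183.5] 30.46875
pS [252.7 172.6] 62.96875
bT [217.1 247.3] 219.46875
cradle [254.60599959 221.02624184] 663.5 [[619.0, 204.2, 8.0], [621.9, 123.3, 8.0], [521.0, 119.5, 8.0], [518.1, 199.9, 8.0]] [569.9 161.7   8. ]
thermo [252.1 218.1] 64.53125 [569.2 162.1 158. ] [571.6 161.3 151.9]
tray 3648.84375 [[601.8, 495.0, 13.0], [604.9, 268.9, 13.0], [409.5, 264.2, 13.0], [406.5, 487.9, 13.0]] [505.1 379.1  13. ]
```

```bash
sed -i 's/p0=(500,0)/p0=(500,10)/; s/,diff_step=1e-3,x_scale=100/,diff_step=1e-2/' vis.py
cat >> vis.py <<'E'
def discs(img,box,n,r=6.35):
    """disc correlation on G-R (shortbread lighter/yellower than wood); n best centres px"""
    x0,y0,x1,y1=box
    c=cv2.resize(img[y0:y1,x0:x1],None,fx=S,fy=S,interpolation=cv2.INTER_CUBIC).astype(np.float32)
    d=cv2.GaussianBlur(c[...,1]-c[...,0],(0,0),3)
    R=r*S;h=int(R*1.3)+1;yy,xx=np.mgrid[-h:h+1,-h:h+1];q=np.hypot(xx,yy)
    k=(q<=R)/np.sum(q<=R)-((q>R)&(q<R*1.3))/np.sum((q>R)&(q<R*1.3))
    f=cv2.filter2D(d,-1,k.astype(np.float32),borderType=cv2.BORDER_REPLICATE);f[:h]=f[-h:]=f.min();out=[]
    for _ in range(n):
        v,_m,_n,p=0,0,0,np.unravel_index(f.argmax(),f.shape);v=f[p]
        w=np.clip(f[max(p[0]-6,0):p[0]+7,max(p[1]-6,0):p[1]+7]-v*.8,0,None);gy,gx=np.mgrid[max(p[0]-6,0):max(p[0]-6,0)+w.shape[0],max(p[1]-6,0):max(p[1]-6,0)+w.shape[1]]
        out.append((np.array([(w*gx).sum(),(w*gy).sum()])/w.sum()/S+.5/S-.5+[x0,y0],float(v)))
        cv2.circle(f,(int(p[1]),int(p[0])),int(R*1.2),-99,-1)
    return out
E
python3 - <<'E'
from vis import *
t=cv2.imread("pics/top0.png")[...,::-1];s=cv2.imread("pics/side0.png")[...,::-1]
dT=sorted([c[0] for c in comps(t,(310,215,440,272),lambda R,G,B:(R+G+B<200),250,900)],key=lambda c:c[0])
dS=sorted([c[0] for c in comps(s,(262,255,375,352),lambda R,G,B:(R+G+B<290),402,600)],key=lambda c:c[0])
def rep(T,Sd,M,z):
  for a,b in zip(T,Sd):
    p,r=fit(M,{"top":a,"side":b});print(p.round(1),round(r,2),"known z: both",fit(M,{"top":a,"side":b},z)[0].round(1),"top",fit(M,{"top":a},z)[0].round(1),"side",fit(M,{"side":b},z)[0].round(1))
rep(dT,dS,DOME,0)
pT=sorted([c[0] for c in comps(t,(160,212,228,272),lambda R,G,B:(R+G+B<170),15,120)],key=lambda c:c[0])
pS=sorted([c[0] for c in comps(s,(217,176,250,208),lambda R,G,B:(R+G+B<300),22,50)],key=lambda c:c[0]);rep(pT,pS,PRAL,6)
b=sorted(discs(t,(158,236,230,264),5),key=lambda c:c[0][0])
for c in b:print("b",c[0].round(1),round(c[1],1),fit(BISC,{"top":c[0]},6)[0].round(1))
bs=[(180+x/5.6,165+y/5.6) for x,y in((145,138),(180,175),(218,212),(249,248))]
for c,u in zip([c for c in b if c[1]>5],bs):print("b top-face tri",tri(c[0],u).round(1))
E
```

```text
[ 475.8 -103.    -6.1] 0.29 known z: both [ 474.6 -104.6    0. ] top [ 474.9 -101.8    0. ] side [ 472.9 -108.9    0. ]
[ 459.5 -260.2   -6.4] 0.31 known z: both [ 458.  -261.6    0. ] top [ 458.4 -258.2    0. ] side [ 456.4 -265.6    0. ]
[ 497.2 -401.2   -6.5] 0.38 known z: both [ 495.4 -402.3    0. ] top [ 495.7 -398.4    0. ] side [ 494.  -405.7    0. ]
[549.1 455.4   6.6] 0.09 known z: both [549.3 455.7   6. ] top [548.9 455.6   6. ] side [549.8 456.    6. ]
[550.9 408.2   3. ] 0.26 known z: both [550.4 406.9   6. ] top [550.1 407.9   6. ] side [549.7 403.5   6. ]
[550.3 355.6   3.3] 0.25 known z: both [549.8 354.5   6. ] top [549.4 355.5   6. ] side [549.3 351.5   6. ]
[556.6 302.9   3.8] 0.24 known z: both [556.2 302.    6. ] top [555.8 303.    6. ] side [555.8 299.6   6. ]
b [170.6 252.3] 11.7 [470.6 452.1   6. ]
b [185.5 251.4] 12.5 [472.2 401.    6. ]
b [200.7 250.3] 13.4 [474.2 349.    6. ]
b [215.  250.8] 13.1 [471.1 300.    6. ]
b [228.9 253.6] 8.1 [460.1 252.5   6. ]
b top-face tri [473.2 450.6  12.8]
b top-face tri [474.6 400.1  10.7]
b top-face tri [476.5 348.1  10.2]
b top-face tri [473.4 298.8  11.8]
```

```bash
cat > h.py <<'E'
from plant import *
import numpy as np
DN=lambda yaw:[180,0,yaw]
D={"L":np.array([474.6,-103.5]),"M":np.array([458.2,-260.]),"R":np.array([495.6,-400.5])}
def st(*k):
    s=read_state();print({a:np.round(s[a],2).tolist() for a in("time","tcp_pos","tcp_rot","ft_force","width","finger_force")});return s
E
python3 - <<'E'
from h import *
y=2.1;c=np.cos(np.radians(y));s=np.sin(np.radians(y))
for k,d in D.items():
    p=[d[0]-64.6*c,d[1]-64.6*s,215.2];print(k,p,solve_ik(p,DN(y)))
goto([569.5,162,240],DN(y)); st()
line_to([569.5,162,108],feed=120,guard=15);st()
close(25);st()
line_to([569.5,162,125],feed=40);st()
E
```

```text
L [np.float64(410.04338576189883), np.float64(-105.86718358244353), 215.2] [ 1.24533513e+01 -3.59910570e+00 -2.99769761e+01  2.54444375e-14
 -6.36221296e+01  7.96466487e+01]
M [np.float64(393.6433857618988), np.float64(-262.36718358244354), 215.2] [-9.76513906e+00  1.67367856e+00 -2.48325417e+01  2.54444375e-14
 -6.34937797e+01  1.01865139e+02]
R [np.float64(431.04338576189883), np.float64(-402.86718358244354), 215.2] [-24.09412526  13.04714739 -11.36822384   0.         -65.58462877
 116.19412526]
{'time': 2.21, 'tcp_pos': [569.41, 162.7, 239.92], 'tcp_rot': [-180.0, 0.0, 2.14], 'ft_force': [0.53, 0.97, 0.53], 'width': 87.47, 'finger_force': 0.0}
{'time': 3.46, 'tcp_pos': [569.98, 162.26, 108.73], 'tcp_rot': [-179.97, -0.07, 2.11], 'ft_force': [-0.25, -0.51, -0.64], 'width': 87.55, 'finger_force': 0.0}
{'time': 4.42, 'tcp_pos': [569.52, 161.96, 108.0], 'tcp_rot': [180.0, -0.0, 2.1], 'ft_force': [0.11, -0.02, -0.91], 'width': 27.96, 'finger_force': 25.0}
{'time': 5.0, 'tcp_pos': [569.49, 162.05, 125.16], 'tcp_rot': [-179.98, -0.01, 2.1], 'ft_force': [-0.63, -0.28, -1.53], 'width': 28.08, 'finger_force': 25.0}
```

Run:
```python
from h import *
import cv2
y=2.1;c=np.cos(np.radians(y));s=np.sin(np.radians(y))
line_to([569.5,162,265]);d=D["L"]
line_to([d[0]-64.6*c,d[1]-64.6*s,265]);line_to([d[0]-64.6*c,d[1]-64.6*s,215.2],feed=80);dwell(.3);st()
a=camera("side");b=camera("top")
cv2.imwrite("pics/sL.png",a[:,:,::-1]);cv2.imwrite("pics/tL.png",b[:,:,::-1])
A=cv2.resize(a[150:320,220:360],None,fx=3,fy=3,interpolation=cv2.INTER_CUBIC);B=cv2.resize(b[180:280,290:405],None,fx=3,fy=5.1*1,interpolation=cv2.INTER_CUBIC)
B=cv2.resize(b[180:300,280:400],None,fx=3,fy=3,interpolation=cv2.INTER_CUBIC);B=cv2.copyMakeBorder(B,0,A.shape[0]-B.shape[0],0,0,cv2.BORDER_CONSTANT)
cv2.imwrite("pics/cL.png",np.hstack([A,B])[:,:,::-1])
```

```text
{'time': 9.38, 'tcp_pos': [410.21, -105.84, 215.51], 'tcp_rot': [-179.99, -0.04, 2.1], 'ft_force': [0.24, -0.11, -2.05], 'width': 27.89, 'finger_force': 25.0}
```

View pics/cL.png

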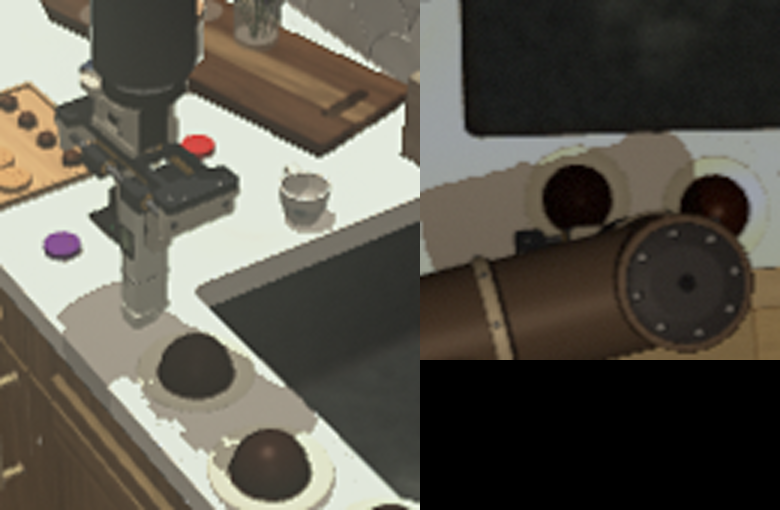

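Run:
```python
from vis import *
o=np.array([410.2,-105.8,115.5]);c,s=np.cos(.0367),np.sin(.0367);R=np.array([[c,-s,0],[s,c,0],[0,0,1]])
for q in((-20,-14,0),(-20,14,0),(10,-14,0),(20,-14,8),(20,14,8),(-20,-14,60),(20,-14,60)):
    print(q,((proj("side",R@np.array(q)+o)[0]-[220,150]+.5)*3).round(0))
print("dome top",(proj("side",[474.6,-103.5,50])[0]-[220,150]+.5)*3)
```

```text
(-20, -14, 0) [134. 330.]
(-20, 14, 0) [118. 315.]
(10, -14, 0) [159. 319.]
(20, -14, 8) [168. 309.]
(20, 14, 8) [152. 294.]
(-20, -14, 60) [133. 283.]
(20, -14, 60) [168. 268.]
dome top [195.01978997 341.10598896]
```

Run:
```python
from vis import *
s0=cv2.imread("pics/side0.png")[...,::-1];t0=cv2.imread("pics/top0.png")[...,::-1]
bb=lambda k:np.r_[k.min(0),k.max(0)].round(1)
for th in(240,290,340):
  for c in sorted(comps(s0,(262,255,375,352),lambda R,G,B:(R+G+B<th),300,650),key=lambda c:c[0][0]):print(th,bb(c[2]),c[0].round(1),c[1])
for p in([474.6,-103.5,0],[458.2,-260,0],[495.6,-400.5,0]):
    print("pred",bb(proj("side",DOME+p)),sil("side",DOME,p).round(1),cv2.contourArea(cv2.convexHull(proj("side",DOME+p).astype(np.float32))), "plate",bb(proj("side",rings([(62,12),(62,0)])+p)))
s=cv2.imread("pics/sL.png")[...,::-1].astype(int).sum(2)
for r in(225,235,245):print(r,s[r,255:282].tolist())
for r in(225,235,245):print(r)
for u in (268,):print("col",s[245:270,u].tolist())
```

```text
240 [272.6 261.1 297.1 281.9] [284.8 271.9] 396.8125
240 [261.6 294.6 310.9 351.4] [285.5 324.9] 334.375
240 [296.1 292.9 322.9 316.4] [309.6 305. ] 482.0
240 [335.9 318.1 363.9 343.4] [350.1 331. ] 555.65625
290 [272.4 260.9 297.4 282.1] [284.8 272. ] 410.28125
290 [261.6 293.9 311.4 351.4] [285.3 324.8] 399.46875
290 [295.9 292.9 322.9 316.6] [309.6 305. ] 495.21875
290 [335.6 317.9 364.1 343.6] [350.1 331.1] 570.3125
340 [272.1 260.9 297.6 282.4] [284.9 272. ] 421.96875
340 [295.9 292.6 323.1 316.6] [309.6 305. ] 506.3125
340 [335.4 317.9 364.4 343.6] [350.1 331.1] 581.0625
pred [272.2 260.2 296.4 280.7] [284.3 270.8] 390.6852390030399 plate [264.5 259.4 304.1 289. ]
pred [295.9 291.9 321.9 314.7] [309.  303.6] 465.7849899539724 plate [287.6 290.2 330.1 323.9]
pred [335.4 317.  363.  341.7] [349.4 329.6] 532.1689644567668 plate [326.5 314.4 371.6 351.7]
225 [191, 200, 223, 193, 189, 192, 244, 308, 324, 329, 339, 339, 317, 212, 296, 300, 300, 302, 335, 320, 309, 295, 202, 221, 279, 307, 303]
235 [678, 678, 678, 681, 683, 579, 293, 264, 178, 230, 346, 335, 333, 333, 332, 333, 334, 333, 331, 322, 394, 639, 688, 678, 678, 678, 678]
245 [443, 450, 453, 457, 454, 402, 342, 326, 352, 347, 333, 332, 331, 330, 331, 329, 331, 331, 328, 318, 432, 701, 681, 678, 678, 677, 678]
225
235
245
col [330, 331, 331, 331, 331, 328, 330, 329, 344, 374, 331, 328, 326, 375, 470, 462, 460, 458, 460, 460, 457, 450, 436, 432, 433]
```

Run:
```python
from h import *
y=2.1;c=np.cos(np.radians(y));s=np.sin(np.radians(y))
dwell(2.5)
for k in"MR":
    d=D[k];line_to([d[0]-64.6*c,d[1]-64.6*s,215.2],feed=130);dwell(3.0);st()
line_to([431,-300,265]);line_to([569.5,162,265],feed=220);dwell(.4);st()
line_to([569.5,162,150],feed=100);r=line_to([569.5,162,108.5],feed=40,guard=10);print(r);st()
```

```text
{'time': 16.34, 'tcp_pos': [393.64, -262.36, 215.19], 'tcp_rot': [-180.0, 0.0, 2.1], 'ft_force': [0.06, 0.72, -2.26], 'width': 27.85, 'finger_force': 25.0}
{'time': 20.61, 'tcp_pos': [431.04, -402.87, 215.19], 'tcp_rot': [-180.0, 0.0, 2.1], 'ft_force': [0.62, 0.05, -0.98], 'width': 27.94, 'finger_force': 25.0}
{'time': 24.26, 'tcp_pos': [569.49, 161.91, 265.05], 'tcp_rot': [-180.0, -0.0, 2.09], 'ft_force': [-0.91, -0.02, -1.91], 'width': 27.54, 'finger_force': 25.0}
False
{'time': 26.74, 'tcp_pos': [569.67, 162.12, 108.8], 'tcp_rot': [-179.99, -0.03, 2.1], 'ft_force': [0.4, 0.3, -1.75], 'width': 28.11, 'finger_force': 25.0}
```

```bash
cat >> vis.py <<'E'
def tray_scene(tag=None):
    t=camera("top")
    if tag:cv2.imwrite(f"pics/{tag}.png",t[...,::-1])
    c=max(comps(t,(130,185,247,290),lambda R,G,B:(R-B>45),2000,6000),key=lambda c:c[1])
    (cx,cy),_,_=rc=cv2.minAreaRect(c[2].astype(np.float32));q=np.array([at_z("top",u,13)[:2] for u in cv2.boxPoints(rc)])
    o=q.mean(0);e=[q[(i+1)%4]-q[i] for i in range(4)];ex=max(e,key=lambda v:v[0]);yaw=np.arctan2(ex[1],ex[0])
    k=c[2];x0,y0=k.min(0).astype(int);x1,y1=k.max(0).astype(int)+1
    inn=lambda p:abs(np.linalg.inv([[np.cos(yaw),-np.sin(yaw)],[np.sin(yaw),np.cos(yaw)]])@(p[:2]-o))
    P=[fit(PRAL,{"top":c[0]},6,(500,380))[0][:2] for c in comps(t,(x0,y0,x1,y1),lambda R,G,B:(R+G+B<170),20,60)]
    B=[fit(BISC,{"top":c[0]},6,(500,380))[0][:2] for c in discs(t,(x0-3,y0-3,x1+3,y1+3),6) if c[1]>6]
    ok=lambda p,m:(inn(p)<=[92-m,107-m]).all()
    return t,o,yaw,[p for p in B if ok(p,15)],[p for p in P if ok(p,8)]
def plan(p,r,obst,o,yaw):
    """closing direction a, shift s along it, with greatest clearance of the open fingers; obst [(xy,r)]"""
    best=None;Ri=np.array([[np.cos(yaw),np.sin(yaw)],[-np.sin(yaw),np.cos(yaw)]])
    for a in np.radians(np.arange(0,180,5)):
        d=np.array([np.cos(a),np.sin(a)]);n=np.array([-d[1],d[0]])
        for s in np.arange(-(38-r),38.1-r,2):
            c=p+s*d;m=99
            for q,rr in obst:
                al=abs((q-c)@d);pe=abs((q-c)@n)
                m=min(m,np.hypot(max(al-65,0,r-al),max(pe-9.5,0))-rr)
            for i in(-1,1):
                for j in(-9.5,9.5):
                    v=abs(Ri@(c+i*65*d+j*n-o));m=min(m,90-v[0],105-v[1])
            v=min(m,6)-.08*abs(s)
            if best is None or v>best[0]:best=(v,m,a,s,c)
    return best
E
python3 - <<'E'
from h import *
open_gripper();line_to([569.5,162,240],feed=150);goto([430,-200,300],DN(2.1));dwell(.2)
from vis import *
t,o,yaw,B,P=tray_scene("t2");print(o,np.degrees(yaw));print(np.round(B,1).tolist(),np.round(P,1).tolist())
for k,L,r in(("b",B,22),("p",P,12)):
    for p in L:
        ob=[(q,22) for q in B if q is not p]+[(q,12) for q in P if q is not p]
        v=plan(p,r,ob,o,yaw);print(k,p.round(1),"clr",round(v[1],1),"a",np.degrees(v[2]).round(),"s",v[3])
for c in comps(t,(244,208,262,230),lambda R,G,B:(R+G+B>420),20,300):print("thermo",c[0].round(1),c[1],at_z("top",c[0],158).round(1))
s=camera("side");a=cv2.resize(s[165:260,180:320],None,fx=4,fy=4);cv2.imwrite("pics/c4.png",a[...,::-1]);st()
E
```

```text
[498.48462044 375.0673016 ] 2.4936744597173726
[[466.7, 345.3], [463.7, 296.5], [464.8, 396.9], [463.5, 448.0]] [[541.2, 451.6], [541.9, 351.5], [543.1, 404.1], [548.9, 299.0]]
b [466.7 345.3] clr 6.8 a 140.0 s -6.0
b [463.7 296.5] clr 2.2 a 20.0 s 16.0
b [464.8 396.9] clr 5.9 a 140.0 s -4.0
b [463.5 448. ] clr 2.1 a 165.0 s -10.0
p [541.2 451.6] clr -6.1 a 35.0 s -12.0
p [541.9 351.5] clr 5.5 a 55.0 s -8.0
p [543.1 404.1] clr 4.2 a 125.0 s 6.0
p [548.9 299. ] clr -6.6 a 20.0 s -16.0
thermo [252.1 218.1] 73.4375 [569.3 162.2 158. ]
{'time': 30.62, 'tcp_pos': [430.33, -199.53, 299.74], 'tcp_rot': [-180.0, 0.03, 2.16], 'ft_force': [-0.69, 0.14, -0.73], 'width': 87.38, 'finger_force': 0.0}
```

View pics/c4.png

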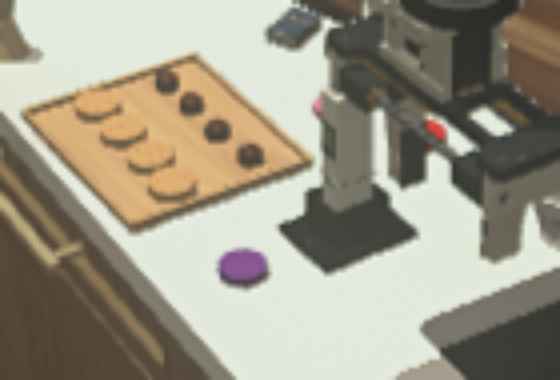

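```bash
cat > pp.py <<'E'
from h import *
from vis import *
ZT=215
def yawfor(c,a):
    """the half-turn choice with the last joint nearer its middle, both at tray and domes"""
    w=np.degrees(a)+90;best=None
    for y in(w-360,w-180,w,w+180):
        y=(y+180)%360-180;J=[solve_ik([*c,9],DN(y))]+[solve_ik([*d,60],DN(y)) for d in D.values()]
        if all(j is not None for j in J):
            m=max(abs(j[5]) for j in J)
            if best is None or m<best[0]:best=(m,y)
    return best[1]
def pick(kind,order,z=8.5,f=12,minclr=1.5,tag=None):
    t,o,yaw,B,P=tray_scene(tag);r=22 if kind=="b" else 12;L=B if kind=="b" else P
    C=[]
    for p in L:
        ob=[(q,22) for q in B if q is not p]+[(q,12) for q in P if q is not p];C.append((p,plan(p,r,ob,o,yaw)))
    p,v=max(C,key=lambda c:c[1][0]);c=v[4]
    print("tray",o.round(1),np.degrees(yaw).round(1),len(B),len(P),"pick",p.round(1),"clr",round(v[1],1),"a",np.degrees(v[2]).round(),"s",v[3])
    if v[1]<minclr:raise SystemExit("clearance")
    y=yawfor(c,v[2]);goto([*c,ZT],DN(y));line_to([*c,40],feed=220);h=line_to([*c,z],feed=50,guard=12);print("hit",h)
    close(f);s=st();line_to([*c,ZT],feed=220);print("held width",round(read_state()["width"],1));return y
def place(xy,z,y,guard=3):
    goto([*xy,ZT],DN(y));line_to([*xy,z+20],feed=200);dwell(.3);h=line_to([*xy,z],feed=20,guard=guard);print("touch",h);dwell(.3);st()
    open_gripper();dwell(.2);line_to([*xy,z+30],feed=60);line_to([*xy,ZT],feed=220)
E
python3 - <<'E'
from pp import *
y=pick("b",0);place(D["L"],53,y);goto([430,200,300],DN(y));dwell(.2)
t=camera("top");s=camera("side");st()
cv2.imwrite("pics/t5.png",t[...,::-1]);cv2.imwrite("pics/s5.png",s[...,::-1])
A=cv2.resize(t[220:270,305:360],None,fx=7,fy=7,interpolation=cv2.INTER_CUBIC);B=cv2.resize(s[250:300,255:315],None,fx=7,fy=7,interpolation=cv2.INTER_CUBIC)
cv2.imwrite("pics/c5.png",np.hstack([A,B])[...,::-1])
E
```

```text
tray [498.4 375.1] 2.5 4 4 pick [464.9 396.9] clr 6.0 a 140.0 s -4.0
hit False
{'time': 36.0, 'tcp_pos': [467.93, 394.4, 8.58], 'tcp_rot': [180.0, 0.0, -130.0], 'ft_force': [-0.43, -0.78, 1.01], 'width': 43.11, 'finger_force': 12.0}
held width 42.5
touch False
{'time': 41.51, 'tcp_pos': [474.63, -103.49, 53.07], 'tcp_rot': [-179.99, 0.01, -130.0], 'ft_force': [-0.1, 0.23, -1.17], 'width': 42.83, 'finger_force': 12.0}
{'time': 45.53, 'tcp_pos': [430.25, 199.31, 299.81], 'tcp_rot': [180.0, -0.02, -130.08], 'ft_force': [0.58, -0.25, -0.67], 'width': 87.74, 'finger_force': 0.0}
```

View pics/c5.png

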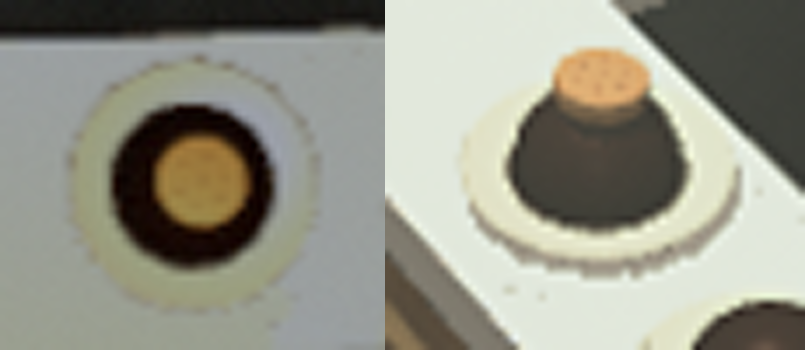

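```bash
cat >> vis.py <<'E'
def stack(t,s,p):
    """biscuit seen on dome near p: (biscuit xy from top, from side, dome xy from top)"""
    u=proj("top",[*p,56])[0].astype(int);v=proj("side",[*p,56])[0].astype(int)
    a=comps(t,(u[0]-22,u[1]-22,u[0]+22,u[1]+22),lambda R,G,B:(R-B>50)&(R>95),60,200)
    b=comps(s,(v[0]-14,v[1]-14,v[0]+14,v[1]+14),lambda R,G,B:(R-B>35),30,300)
    c=comps(t,(u[0]-22,u[1]-22,u[0]+22,u[1]+22),lambda R,G,B:(R+G+B<200),250,600)
    g=lambda m,n,k,z:[fit(m,{n:q[0]},z,p)[0][:2].round(1).tolist() for q in k]
    return g(BISC,"top",a,50),[q[1] for q in a],g(BISC,"side",b,50),[q[1] for q in b],g(DOME,"top",c,0)
E
python3 - <<'E'
from vis import *
t=cv2.imread("pics/t5.png")[...,::-1];s=cv2.imread("pics/s5.png")[...,::-1]
print(stack(t,s,(474.6,-103.5)))
h=cv2.convexHull(proj("side",BISC+[474.6,-103.5,50]).astype(np.float32));print(cv2.contourArea(h))
E
```

```text
([[476.4, -101.6]], [132.1875], [[477.7, -103.2]], [118.5], [[474.9, -101.7]])
147.19154191273265
```

```bash
sed -i 's/^D=.*/D={"L":np.array([473.6,-103.6]),"M":np.array([457.,-260.]),"R":np.array([494.2,-400.4])}/' h.py
python3 - <<'E'
from pp import *
y=pick("b",0);place(D["M"],53,y);goto([430,200,300],DN(y));dwell(.2)
t=camera("top");s=camera("side");print(stack(t,s,D["M"]))
# praline onto L, if one is clear
y=pick("p",0,minclr=3)
place(D["L"],65,y);goto([430,200,300],DN(y));dwell(.2)
t=camera("top");s=camera("side");st()
cv2.imwrite("pics/t6.png",t[...,::-1]);cv2.imwrite("pics/s6.png",s[...,::-1])
A=cv2.resize(t[220:270,305:395],None,fx=5,fy=5,interpolation=cv2.INTER_CUBIC);B=cv2.resize(s[245:325,260:330],None,fx=5,fy=5,interpolation=cv2.INTER_CUBIC)
A=cv2.copyMakeBorder(A,0,B.shape[0]-A.shape[0],0,0,cv2.BORDER_CONSTANT)
cv2.imwrite("pics/c6.png",np.hstack([A,B])[...,::-1])
E
```

```text
tray [498.5 375.1] 2.5 1 4 pick [463.5 447.3] clr 2.8 a 165.0 s -10.0
hit False
{'time': 49.12, 'tcp_pos': [473.15, 444.77, 8.56], 'tcp_rot': [-180.0, 0.0, -105.0], 'ft_force': [-1.0, 0.33, -0.26], 'width': 42.8, 'finger_force': 12.0}
held width 42.6
touch False
{'time': 55.32, 'tcp_pos': [457.04, -260.01, 53.09], 'tcp_rot': [-179.99, 0.0, -105.0], 'ft_force': [0.24, 0.4, 0.24], 'width': 42.68, 'finger_force': 12.0}
([[457.2, -256.7]], [133.90625], [[458.6, -258.1]], [147.125], [[458.5, -258.1]])
tray [498.6 375.1] 2.5 0 4 pick [541.8 351.6] clr 6.8 a 55.0 s -10.0
hit False
{'time': 63.76, 'tcp_pos': [536.13, 343.41, 8.52], 'tcp_rot': [-180.0, -0.0, -35.0], 'ft_force': [-0.54, -0.24, -0.29], 'width': 23.29, 'finger_force': 12.0}
held width 23.0
touch False
{'time': 69.06, 'tcp_pos': [473.66, -103.59, 65.08], 'tcp_rot': [-179.99, -0.01, -35.0], 'ft_force': [0.05, -0.1, 0.19], 'width': 23.19, 'finger_force': 12.0}
{'time': 73.27, 'tcp_pos': [430.24, 199.32, 299.82], 'tcp_rot': [179.98, 0.0, -35.07], 'ft_force': [0.06, 0.15, 0.71], 'width': 87.28, 'finger_force': 0.0}
```

View pics/c6.png

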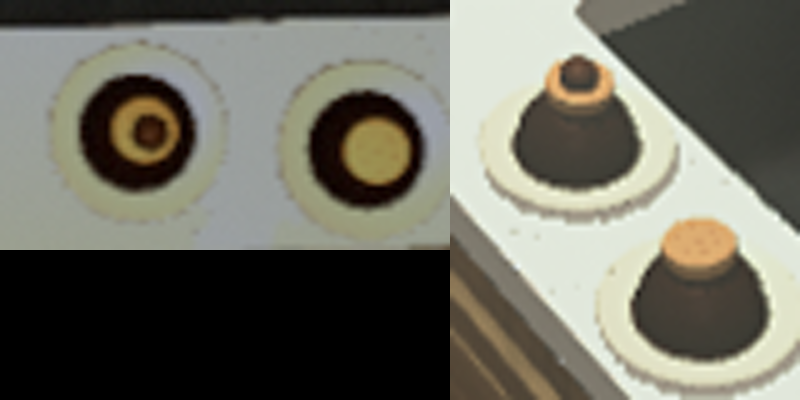

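Run:
```python
from pp import *
goto([430,-200,300],DN(-35));dwell(.2)
y=pick("b",0,tag="t7");place(D["R"],53,y)
t=camera("top");s=camera("side");print("L",stack(t,s,D["L"]),"M",stack(t,s,D["M"]))
y=pick("p",0,minclr=3,tag="t8")
place(D["M"],65,y);goto([430,200,300],DN(y));dwell(.2)
t=camera("top");s=camera("side");st();print("R",stack(t,s,D["R"]))
for k,p in D.items():
    u=proj("top",[*p,65])[0].astype(int)
    for c in comps(t,(u[0]-6,u[1]-6,u[0]+7,u[1]+7),lambda R,G,B:(R+G+B<210),15,70):print(k,"praline",fit(PRAL,{"top":c[0]},62,p)[0].round(1),c[1])
cv2.imwrite("pics/t9.png",t[...,::-1]);cv2.imwrite("pics/s9.png",s[...,::-1])
A=cv2.resize(t[215:270,305:440],None,fx=3.5,fy=3.5,interpolation=cv2.INTER_CUBIC);B=cv2.resize(s[245:355,260:380],None,fx=2.7,fy=2.7,interpolation=cv2.INTER_CUBIC)
A=cv2.copyMakeBorder(A,0,B.shape[0]-A.shape[0],0,0,cv2.BORDER_CONSTANT)
cv2.imwrite("pics/c9.png",np.hstack([A,B])[...,::-1])
```

```text
tray [498.5 375.1] 2.5 2 3 pick [466.6 345.6] clr 6.9 a 140.0 s -6.0
hit False
{'time': 79.77, 'tcp_pos': [471.17, 341.83, 8.57], 'tcp_rot': [180.0, 0.0, -130.0], 'ft_force': [-0.35, 1.01, 1.87], 'width': 42.45, 'finger_force': 12.0}
held width 42.5
touch False
{'time': 86.09, 'tcp_pos': [494.23, -400.4, 53.1], 'tcp_rot': [-179.99, 0.0, -130.0], 'ft_force': [-0.29, 0.09, -1.29], 'width': 42.59, 'finger_force': 12.0}
L ([[475.9, -102.2]], [133.40625], [[477.8, -103.0]], [121.875], [[474.9, -101.7]]) M ([], [], [[458.7, -258.4]], [146.4375], [])
tray [498.5 375.1] 2.5 1 3 pick [543.1 404.1] clr 6.8 a 55.0 s -16.0
hit False
{'time': 94.31, 'tcp_pos': [533.97, 390.98, 8.51], 'tcp_rot': [-180.0, -0.0, -35.0], 'ft_force': [-0.65, 0.32, -0.57], 'width': 23.1, 'finger_force': 12.0}
held width 23.1
touch False
{'time': 100.28, 'tcp_pos': [457.07, -260.02, 65.1], 'tcp_rot': [-180.0, -0.01, -35.0], 'ft_force': [0.8, 1.05, 0.45], 'width': 23.13, 'finger_force': 12.0}
{'time': 104.99, 'tcp_pos': [430.21, 199.52, 299.91], 'tcp_rot': [179.99, -0.0, -35.05], 'ft_force': [0.32, -0.44, 0.08], 'width': 88.29, 'finger_force': 0.0}
R ([[493.1, -400.3]], [132.375], [[495.7, -400.6]], [183.84375], [[495.8, -398.5], [561.5, -411.0]])
L praline [ 459.2 -116.3   62. ] 17.75
L praline [ 474.3 -104.6   62. ] 40.3125
M praline [ 456.2 -258.6   62. ] 39.4375
R praline [ 509.3 -397.3   62. ] 53.46875
```

View pics/c9.png

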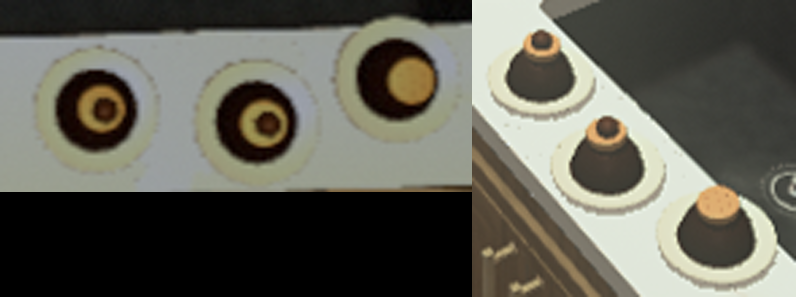

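Run:
```python
from pp import *
goto([430,-200,300],DN(-35));dwell(.2)
y=pick("p",0,minclr=1.5,tag="t10")
place([496,-399.4],65,y);goto([430,200,300],DN(y));dwell(.2)
t=camera("top");s=camera("side");st()
for k,p in D.items():
    u=proj("top",[*p,65])[0].astype(int)
    print(k,stack(t,s,p))
    for c in comps(t,(u[0]-6,u[1]-6,u[0]+7,u[1]+7),lambda R,G,B:(R+G+B<210),25,48):print(k,"praline",fit(PRAL,{"top":c[0]},62,p)[0].round(1),c[1])
cv2.imwrite("pics/t11.png",t[...,::-1]);cv2.imwrite("pics/s11.png",s[...,::-1])
```

```text
tray [498.5 375.1] 2.5 1 2 pick [541.2 451.7] clr 4.7 a 0.0 s -26.0
hit False
{'time': 111.84, 'tcp_pos': [515.17, 451.65, 8.5], 'tcp_rot': [180.0, -0.0, -90.0], 'ft_force': [0.31, -0.26, 0.05], 'width': 23.28, 'finger_force': 12.0}
held width 23.3
touch False
{'time': 118.48, 'tcp_pos': [496.06, -399.43, 65.11], 'tcp_rot': [-179.99, -0.0, -90.0], 'ft_force': [-1.1, 0.44, 1.05], 'width': 23.04, 'finger_force': 12.0}
{'time': 123.66, 'tcp_pos': [430.19, 199.71, 299.92], 'tcp_rot': [179.99, -0.01, -90.04], 'ft_force': [0.29, 0.46, -0.1], 'width': 87.7, 'finger_force': 0.0}
L ([[475.9, -102.1]], [132.84375], [[477.7, -103.2]], [122.96875], [[474.9, -101.7]])
L praline [ 474.4 -104.6   62. ] 40.5
M ([[456.9, -256.8]], [134.375], [[458.5, -258.1]], [147.71875], [[458.4, -258.2]])
M praline [ 456.1 -258.7   62. ] 39.3125
R ([[493.6, -399.9]], [132.90625], [[494.9, -401.4]], [169.4375], [[495.8, -398.5], [561.5, -411.1]])
R praline [ 495.3 -396.7   62. ] 41.09375
```

Stacks read well centred; one last look after moving clear of everything.

Run:
```python
from pp import *
goto([430,30,320],DN(-90));dwell(1)
t=camera("top");s=camera("side")
A=cv2.resize(t[195:275,150:440],(780,215),interpolation=cv2.INTER_CUBIC);B=cv2.resize(s[165:355,180:380],(400,380),interpolation=cv2.INTER_CUBIC)
B=cv2.copyMakeBorder(B,0,0,0,380,cv2.BORDER_CONSTANT);cv2.imwrite("pics/c12.png",np.vstack([A,B])[...,::-1])
print(tray_scene()[1:])
```

```text
(array([498.50190536, 375.0679738 ]), np.float64(0.04352247914551029), [array([463.80527568, 297.16979358])], [array([548.75392204, 299.04111009])])
```

View pics/c12.png

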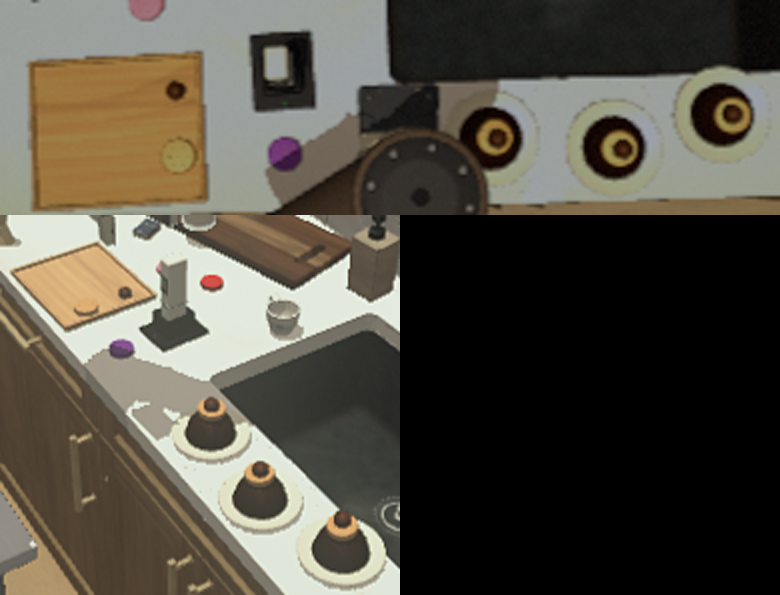

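The picture shows all three domes topped with a biscuit and a praline. The thermometer is in its cradle, and the spare biscuit and praline are in the tray.

```bash
python3 -c "
from plant import *
print(finish_job())"
```

```text
the job is handed in; nothing more can be done
None
```

The job is handed in, with no verdict returned: I aimed at each of the three domes in order for over two seconds, and the last pictures show the thermometer back in its cradle, a biscuit and praline within about 4 mm of centre on every dome, and the spares in the tray.

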